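Fetch the chilled-goods logger from its slide-lid case

TASK

Slide the white lid out along its tracks until it is off the grey case and lies flat on the bench, right way up. Then lift out the temperature logger with the blue ends and lay it flat, display up, on the floor of the milky tote, in the free space beside the medicine cartons, and let go. Do not drop the lid or the logger, and leave the logger with the orange ends in the case and everything else where it stands.

Things in the scene. Friction and masses are not known exactly. Their poses are not given: they have to be found in the camera images.
- case: Grey case screwed to the bench, 190 long (x) x 140 wide (y) x 48 high; origin: centre of its underside. The lid leaves towards the case's +x. The long side walls (10 thick) and the -x end wall (6 thick) are 48 high; two screw tabs stick out 18 at the -x end. Each long wall has a groove for the lid, 6 deep, 36 to 43.5 above the bench, under a lip, so the lid cannot lift until it has slid out.
- exit (a point): Middle of the top of the case's low end wall, at its outer face, where the lid slides out: 95 ahead (+x) of the case's origin and 35.5 above the bench; the wall is 6 thick. Its axes are the case's. Beyond it the bench is bare for more than the lid's length.
- case_floor (a point): Centre of the black floor inside the case, 8 above the bench. Inside, the case is 178 (x) x 120 (y). Two pockets 4 deep, 46 (x) x 96 (y), centred 40 to the +x and 40 to the -x side of this point, hold the loggers; either logger may be in either pocket.
- lid: White lid, loose, 100 to 175 g, 183 long (x) x 129 wide (y) x 5 thick; origin: centre of its underside. Starts in the grooves, underside 36 above the bench, axes as the case's, 0 to 20 open (shut: origin at x = +3 of the case). Play 1.5 each side, 2.5 up and down; slides easily. Once 180 out it slopes from the low end wall down to the bench; pushed on past that wall it falls flat.
- ridge (a point): Middle of the rear (-x) upright face of the black push ridge on the lid: 49.5 behind the lid's centre, 42 ahead of its trailing edge, 47 above the bench at the start. The ridge is 80 wide (y), 10 thick (x), 12 high above the lid. Push it from behind towards +x; a narrow fingertip lets the lid swing as it leaves the tracks, two parted tips keep it straight. It sinks about 10 as the lid tips out.
- logger_blue: The wanted temperature logger: white box with blue end caps, display on top, 42 wide (x) x 92 long (y) x 24 thick (z), 80 to 130 g; origin: centre of its underside, z out of the display. It lies display up in a pocket, underside 4 and top 28 above the bench, its axes along the case's, with at least 27 free beside it in x for a finger.
- logger_orange: The other logger, the same but with orange end caps, in the other pocket. It stays there.
- tote: Open milky plastic picking tote, loose, 450 g, 230 long (x) x 165 wide (y) x 80 high, walls and floor 4 thick; origin: centre of its underside. Two cartons stand at its +x end.
- tote_space (a point): Middle of the free part of the tote's floor, on the floor: 28 to the -x side of the tote's centre, 4 above its underside; free floor about 160 (x) x 157 (y) around it; its axes are the tote's.
- medicine_1: Medicine carton with green band, 46 x 62 x 60 high, standing in the tote; origin: centre of its underside.
- medicine_2: Medicine carton with red band, 46 x 62 x 60 high, standing in the tote; origin: centre of its underside.
- parcel: Brown parcel 85 x 120 x 45 high on the bench beyond the case; origin: centre of its underside.
- tape: Dark grey weighted tape dispenser with roll, 150 long (x) x 62 wide x 124 high, on the bench to the robot's right; origin: centre of its underside.
Things that resemble listed ones, but are neither listed nor needed, are in the scene too. Of the things like the lid, leave any that is red; of the rest the larger one is meant.

How it is judged:
By the outcome, as a careful person would: the job done as asked, in the order asked, and still so for the second after the job is handed in, with the robot touching nothing.
It also fails if it takes over 61 s, if anything falls off the work surface, if the arm or the gripper's body presses on something with over 40 N, if the wrist force passes 120 N, or if a joint passes its speed limit or range.

ROBOT

A 6-joint arm with a two-finger parallel gripper is mounted at the origin on the work surface. World frame = base frame: x ahead of the robot, y to its left, z up, the work surface at z = 0. Lengths are in m, angles in rad, forces in N, time in s.
With the tool pointing down it reaches from about 0.3 to 0.825 m from the base axis. Payload 5.4 kg.
Tool frame: the origin (TCP) lies midway between the tips of the shut fingers; the grasp point (between the pads) lies 19 mm behind it; z points along the fingers, y is the line along which they close (so a half turn about z gives the same grasp; the last joint's range is limited). The gripper opens to 92 mm and grips with 3 to 60 N. Pads are 20 mm wide; open, the fingers measure 128 mm over their backs; the gripper's body (75 mm by 189 mm) begins 69 mm behind the grasp point.
Start: joints at [-1.504, 0.158, 1.597, -0, 1.386, -0.21], TCP at [0.157, -0.553, 0.215] pointing down, gripper open.
Joint ranges: [-2.91, 2.91], [-0.94, 2.29], [0.18, 2.7], [-1.29, 4.43], [0.17, 2.64], [-3, 3]. Speed limits (rad/s): [2.57, 2.57, 3.14, 3.14, 3.14, 3.14].

INTERFACE

Orientations are given as a unit quaternion [x, y, z, w].
In Python, from workcell import r gives the robot as it stands.
- The arm moves only by the shell command python3 -m creep 'ROWS' [OPENING]. ROWS is JSON, a list of rows, each a list of 6 numbers: the shift along the world's x, y, z in m, then the turn, a rotation vector about the world's x, y, z in degrees. A call has exactly 8 rows; each row shifts and turns the commanded pose from where the row before left it; what a row does not reach is not made up. A row lasts 1/8 s, in which the tool goes at most 62.5 mm and 10.7 degrees, less where a joint would pass 70% of its speed; a pose out of reach is approached as far as the arm can. A call with a gripper value outside its range is refused whole. OPENING is the opening in per cent of the stroke, from 0 (shut) to 100 (fully open), set as the call begins (- or left out, the last holds). The fingers move at their own pace and stop on an object; the grip force is fixed at half the most. Time passes only in rows, so rows that do not move let the fingers close, or fill a call up. It gives the time, the measured TCP pose, the force, the opening and the grip force at its end, in the units of the state.
- r.get_state(): the state, without advancing time (a new reading comes with each control period).
- r.camera(name): name is "scene" or "top" or "wrist"; returns (picture, depth): 420x560x3 uint8, red, green, blue; 420x560 float32, m along the optical axis (not along the pixel's ray), 0 where there is no reading.
- r.calibration(name): a dict with "mtx" (3x3 intrinsics, pixels), "dist_coeffs" ([k1, k2, p1, p2, k3] as OpenCV has them; the pictures are not rectified), "pose" (4x4, takes a point from camera to world coordinates). Camera axes: x right, y up, looking along -z (the intrinsics and any distortion apply to the point x, -y, -z); pixel columns grow to the right and rows downward; lengths in m; the calibration is good to about 2 mm. A picture is of the moment at which its call begins: read the wrist's pose just before it. calibration takes no time and is no camera call; for the wrist camera it gives the pose at the moment of the call.
- r.close_job(): hands the job in; it is judged then, once.
The state is a dict: "clock": time; "joint_positions": joint angles; "qd": joint speeds; "joint_efforts": joint torques, N m; "tool_pos": TCP position; "tcp_rot": TCP orientation; "ft_force": force on the tool from outside, world axes, zero at the start; "ft_torque": the same for the moment, N m; "finger_gap": opening from 0.0 (shut) to 1.0 (fully open); "finger_force": force on a finger pad.
Only numpy, scipy, OpenCV 4.12 (cv2) and the standard library are available. Lean on these libraries where they do the work, as an engineer would, in place of code of your own. Each camera call takes 0.05 s, during which the arm holds its last target. There are 200 camera calls.

## Working session

There is one attempt and no reset: what is moved stays moved. The work goes in short steps, Python scripts to look and compute and a shell command to move; the robot and the scene stay as the last step left them, time stands still between calls to the robot, and variables do not carry over. Pictures are saved under pics/ and viewed, at most 10 in all, crops included, and the job is handed in when it is done.

```bash
mkdir -p pics; cat > h.py <<'E'
import numpy as np, cv2
from workcell import r
def snap(n,f=None):
    c=r.calibration(n); p,d=r.camera(n)
    if f: cv2.imwrite('pics/'+f,p[:,:,::-1])
    return p,d,c
def ray(c,uv,z):
    uv=np.array(uv,float).reshape(-1,1,2)
    n=cv2.undistortPoints(uv,np.array(c['mtx']),np.array(c['dist_coeffs'])).reshape(-1,2)
    T=np.array(c['pose']); D=np.c_[n[:,0],-n[:,1],-np.ones(len(n))]@T[:3,:3].T; o=T[:3,3]
    return o+D*((z-o[2])/D[:,2])[:,None]
def cloud(d,c):
    v,u=np.mgrid[:d.shape[0],:d.shape[1]]
    n=cv2.undistortPoints(np.stack([u,v],-1).reshape(-1,1,2).astype(float),np.array(c['mtx']),np.array(c['dist_coeffs'])).reshape(-1,2)
    z=d.reshape(-1,1); T=np.array(c['pose'])
    return (np.c_[n[:,0],-n[:,1],-np.ones(len(n))]*z@T[:3,:3].T+T[:3,3]).reshape(*d.shape,3)
E
python3 - <<'E'
from h import *
a,d,c=snap('top','top0.png'); s,_,_=snap('scene','scene0.png')
print(c['pose']); P=cloud(d,c); np.save('top0.npy',P); np.save('top0i.npy',a); print(P[::60,::80].round(3).tolist()); print(r.get_state())
E
```

```text
[[-0.00860129  0.99629857 -0.08552884  0.39834387]
 [-0.99990417 -0.00764142  0.01154383 -0.06001265]
 [ 0.01084754  0.08561994  0.99626882  1.56733138]
 [ 0.          0.          0.          1.        ]]
[[[1.606, 1.23, -0.752], [1.578, 0.818, -0.736], [1.575, 0.437, -0.755], [1.57, 0.057, -0.757], [1.566, -0.322, -0.75], [1.58, -0.71, -0.768], [1.585, -1.103, -0.755]], [[1.293, 1.197, -0.739], [1.293, 0.817, -0.775], [1.273, 0.427, -0.746], [1.274, 0.057, -0.762], [1.269, -0.315, -0.753], [1.269, -0.689, -0.747], [1.279, -1.081, -0.756]], [[0.809, 0.783, -0.004], [0.802, 0.52, -0.004], [0.797, 0.266, -0.001], [0.795, 0.019, -0.003], [0.793, -0.228, 0.003], [0.793, -0.478, 0.001], [0.795, -0.735, 0.001]], [[0.616, 0.771, 0.001], [0.613, 0.512, 0.001], [0.611, 0.264, -0.002], [0.602, 0.017, 0.043], [0.606, -0.225, 0.001], [0.604, -0.47, 0.006], [0.398, -0.06, 1.567]], [[0.429, 0.762, 0.004], [0.428, 0.506, 0.007], [0.428, 0.262, -0.003], [0.426, 0.019, 0.003], [0.424, -0.222, -0.001], [0.421, -0.466, 0.002], [0.418, -0.719, -0.003]], [[0.245, 0.76, 0.001], [0.247, 0.504, 0.004], [0.2
[... 318 characters left out ...]
array([-1.50407141e+00,  1.58999429e-01,  1.59809274e+00, -2.51443414e-05,
        1.38619517e+00, -2.10097927e-01]), 'qd': array([-1.72524749e-04, -1.19836141e-03, -1.90900160e-03, -4.67741075e-05,
        5.86612563e-04,  2.49167662e-04]), 'joint_efforts': array([ 1.03017443e-03, -3.86498737e+01, -3.22960854e+01,  7.04081962e-02,
        3.38976528e-02, -4.31978754e-05]), 'tool_pos': array([ 0.15708261, -0.55254269,  0.21371664]), 'tcp_rot': array([ 9.90435746e-01,  1.37972151e-01,  4.83661757e-05, -8.46051725e-04]), 'ft_force': array([-0.35369139,  0.86247669,  0.17994619]), 'ft_torque': array([-0.01330122,  0.00805152,  0.02245959]), 'finger_force': 0.0, 'finger_gap': 0.9983509672876268}
```

View pics/top0.png

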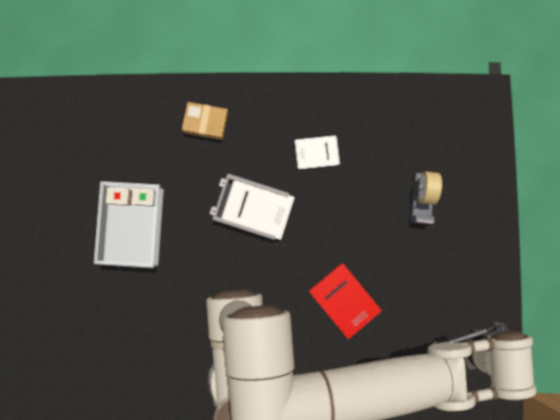

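View pics/scene0.png

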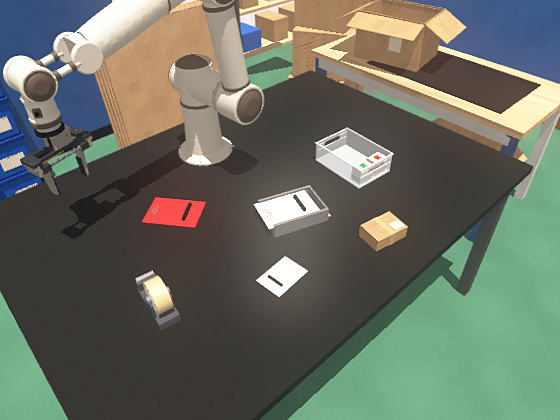

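The top view shows the case at about (253,207) with its tabs on the left, so the lid exits to the lower right. The ridge is at (243,204) and the tote at (130,225), with its cartons at the upper end. There is a red decoy at (346,300) and a small white decoy at (317,152).

```bash
python3 - <<'E'
from h import *
a=np.load('top0i.npy'); c=r.calibration('top'); P=np.load('top0.npy')
hsv=cv2.cvtColor(a,cv2.COLOR_RGB2HSV)
def rect(m,x0,x1,y0,y1,z,name):
    k=np.zeros(m.shape,np.uint8); k[y0:y1,x0:x1]=m[y0:y1,x0:x1]
    cs=max(cv2.findContours(k,0,1)[0],key=cv2.contourArea)[:,0]
    w=ray(c,cs,z)[:,:2]; R=cv2.minAreaRect((w*1000).astype(np.float32)); B=cv2.boxPoints(R)
    print(name,np.round(R[0],1),np.round(R[1],1),round(R[2],1),B.round(0).tolist())
rect(hsv[...,2]>205,205,300,170,245,.041,'lid')
rect(hsv[...,2]>60,205,300,170,245,.048,'case')
rect((hsv[...,2]<60),230,256,186,222,.053,'ridge')
rect(hsv[...,2]>80,85,170,175,275,.08,'tote')
rect(hsv[...,2]>80,290,345,130,172,.0,'decoy')
rect((hsv[...,2]>100)&(hsv[...,1]>150),305,385,260,340,.0,'red')
for p in [(117,196),(143,197),(265,215),(130,240),(100,190),(160,190)]: print(p,P[p[1],p[0]].round(3), hsv[p[1],p[0]])
cv2.imwrite('pics/c.png',cv2.resize(a[165:275,85:305,::-1],None,fx=3.6,fy=3.6,interpolation=cv2.INTER_CUBIC))
E
```

```text
lid [518.8 -33.6] [182.7 128. ] 71.5 [[429.0, -100.0], [551.0, -141.0], [608.0, 33.0], [487.0, 73.0]]
case [524.9 -16.8] [231.6 150.3] 71.7 [[417.0, -103.0], [560.0, -150.0], [633.0, 69.0], [490.0, 117.0]]Traceback (most recent call last):
  File "<stdin>", line 11, in <module>
  File "<stdin>", line 6, in rect
ValueError: max() iterable argument is empty
```

```bash
python3 - <<'E'
from h import *
a=np.load('top0i.npy'); c=r.calibration('top'); P=np.load('top0.npy')
hsv=cv2.cvtColor(a,cv2.COLOR_RGB2HSV)
def rect(m,x0,x1,y0,y1,z,name):
    k=np.zeros(m.shape,np.uint8); k[y0:y1,x0:x1]=m[y0:y1,x0:x1]
    cs=max(cv2.findContours(k,0,1)[0],key=cv2.contourArea)[:,0]
    w=ray(c,cs,z)[:,:2]; R=cv2.minAreaRect((w*1000).astype(np.float32)); B=cv2.boxPoints(R)
    print(name,np.round(R[0],1),np.round(R[1],1),round(R[2],1),B.round(0).tolist())
rect(hsv[...,2]<120,236,252,189,219,.053,'ridge')
rect(hsv[...,2]>80,85,170,175,275,.08,'tote')
rect(hsv[...,2]>80,290,345,130,172,.0,'decoy')
rect((hsv[...,2]>100)&(hsv[...,1]>150),305,385,260,340,.0,'red')
u=np.array([-.316,-.949])
for p in [(117,196),(143,197),(265,215),(130,240),(100,190),(160,190)]: print(p,P[p[1],p[0]].round(3), hsv[p[1],p[0]])
cv2.imwrite('pics/c.png',cv2.resize(a[165:275,85:305,::-1],None,fx=3.6,fy=3.6,interpolation=cv2.INTER_CUBIC))
E
```

```text
ridge [506.8  16.6] [0. 0.] 0.0 [[507.0, 17.0], [507.0, 17.0], [507.0, 17.0], [507.0, 17.0]]
tote [473.1 337.9] [192.5 244.8] 86.4 [[345.0, 249.0], [589.0, 234.0], [601.0, 426.0], [357.0, 442.0]]
decoy [ 693.9 -216.6] [ 99.1 135.3] 5.7 [[638.0, -154.0], [651.0, -289.0], [750.0, -279.0], [736.0, -144.0]]
red [ 241.2 -294.7] [191.4 137.1] 38.9 [[124.0, -301.0], [210.0, -408.0], [359.0, -288.0], [273.0, -181.0]]
(117, 196) [0.555 0.376 0.066] [  2 215 230]
(143, 197) [0.552 0.3   0.064] [ 68 170 179]
(265, 215) [ 0.498 -0.056  0.038] [ 19  16 255]
(130, 240) [0.428 0.352 0.003] [ 30   5 215]
(100, 190) [0.572 0.422 0.081] [ 24   8 168]
(160, 190) [0.575 0.256 0.036] [ 20   4 174]
```

View pics/c.png

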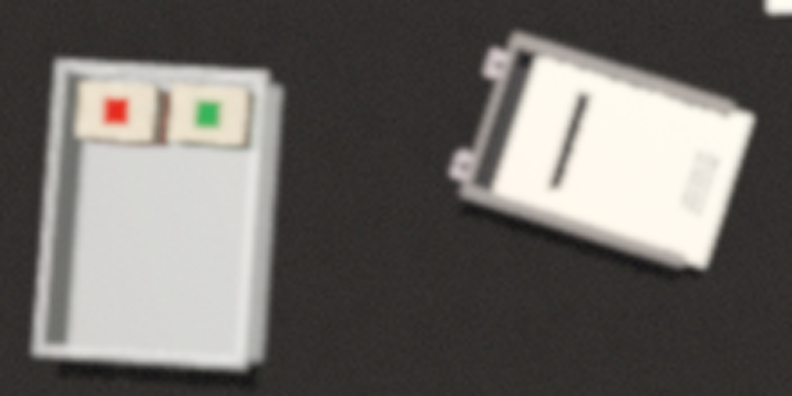

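The crop confirms the ridge runs from (583,95) to (555,188). The tote rim corners are near (57,60), (270,72), (248,368) and (35,355).

```bash
python3 - <<'E'
from h import *
c=r.calibration('top')
f=lambda p,z: ((ray(c,np.array(p)/3.6+[85,165],z))[:,:2]*1000).round(1)
t=f([(57,60),(270,72),(248,368),(35,355)],.08); print('tote',t.tolist(),t.mean(0))
print('ridge top ends',f([(583,95),(555,188)],.053).tolist())
w=f([(516,33),(745,104),(690,266),(462,192)],.048);print('walls',w.tolist(),w.mean(0))
from scipy.spatial.transform import Rotation as R
q=R.from_quat(r.get_state()['tcp_rot']).as_matrix(); print(q.round(3)); 
ty=q[:2,1]; print('tool y yaw',np.degrees(np.arctan2(ty[1],ty[0])))
E
```

```text
tote [[596.3, 420.9], [584.8, 246.7], [348.4, 262.4], [359.0, 434.7]] [472.125 341.175]
ridge top ends [[567.2, -3.9], [491.5, 19.1]]
walls [[619.3, 51.0], [559.4, -136.1], [427.5, -89.9], [489.1, 95.1]] [523.825 -19.975]
[[ 0.962  0.273 -0.   ]
 [ 0.273 -0.962  0.002]
 [ 0.    -0.002 -1.   ]]
tool y yaw -74.13893791841801
```

```bash
python3 -m creep '[[0.0295,0.0452,0,0,0,7],[0.0295,0.0452,0,0,0,7],[0.0295,0.0452,0,0,0,7],[0.0295,0.0452,0,0,0,7],[0.0295,0.0452,0,0,0,7],[0.0295,0.0452,0,0,0,7],[0.0295,0.0452,0,0,0,7],[0.0295,0.0452,0,0,0,7]]' 42
python3 -m creep '[[0.0295,0.0452,0,0,0,0],[0.0295,0.0452,0,0,0,0],[0.0295,0.0452,0,0,0,0],[0.0295,0.0452,0,0,0,0],[0.0295,0.0452,0,0,0,0],[0,0,-0.02,0,0,0],[0,0,-0.02,0,0,0],[0,0,0,0,0,0]]'
cat > tool.py <<'E'
from h import *
from scipy.spatial.transform import Rotation as R
s=r.get_state(); m=R.from_quat(s['tcp_rot']).as_matrix()
print('TCP',s['tool_pos'].round(4),'yaw y',np.degrees(np.arctan2(m[1,1],m[0,1])).round(1),'z',m[:,2].round(3),'F',s['ft_force'].round(1),s['finger_gap'],s['clock'],s['joint_positions'].round(2))
E
python3 - <<'E'
import tool
from h import *
snap('wrist','w1.png')
E
```

```text
clock: 1.1
tool_pos: [0.3936, -0.1898, 0.2144]
tcp_rot: [0.809, 0.588, -0.0, -0.0]
ft_force: [0.3, 0.3, 0.1]
finger_gap: 0.422
finger_force: 0.0
clock: 2.1
tool_pos: [0.539, 0.0349, 0.1725]
tcp_rot: [0.81, 0.587, -0.002, -0.002]
ft_force: [0.5, -0.6, 0.1]
finger_gap: 0.421
finger_force: 0.0
TCP [0.539  0.0349 0.1725] yaw y -18.1 z [-0.005  0.001 -1.   ] F [ 0.5 -0.6  0.1] 0.42123459796352286 2.1 [-0.16  0.11  1.74 -0.    1.3   0.16]
```

View pics/w1.png

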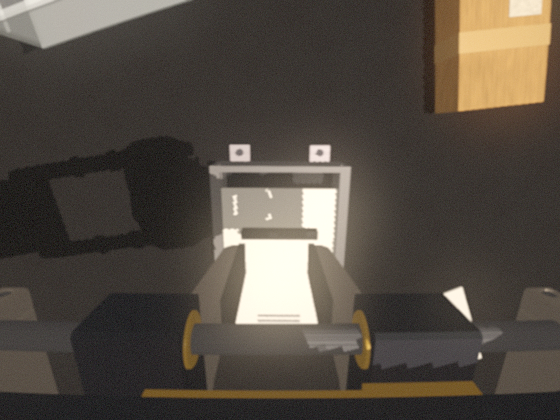

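The wrist view shows the ridge from (242,234) to (317,234), with its rear edge at row ~229. The case walls run vertically in the image, so the yaw is right.

```bash
python3 - <<'E'
from h import *
c=r.calibration('wrist')
print((ray(c,[(242,229),(318,229),(280,229)],.053)*1000).round(1).tolist())
print('lid trailing', (ray(c,[(223,187),(335,187)],.041)*1000).round(1).tolist())
print('case rear top', (ray(c,[(211,165),(349,165)],.048)*1000).round(1).tolist())
E
```

```text
[[498.7, 24.0, 53.0], [573.8, -0.5, 53.0], [536.3, 11.8, 53.0]]
lid trailing [[493.0, 70.1, 41.0], [603.6, 33.9, 41.0]]
case rear top [[491.1, 95.5, 48.0], [621.8, 52.9, 48.0]]
```

```bash
python3 -m creep '[[0.004,-0.001,-0.04,0,0,0],[0,0,-0.04,0,0,0],[0,0,-0.03,0,0,0],[0,0,-0.016,0,0,0],[0,0,0,0,0,0],[-0.0015,-0.005,0,0,0,0],[-0.0015,-0.005,0,0,0,0],[-0.0015,-0.005,0,0,0,0]]'; python3 -c "import tool"
```

```text
clock: 3.15
tool_pos: [0.5407, 0.0181, 0.0495]
tcp_rot: [0.81, 0.587, 0.001, 0.0]
ft_force: [0.5, 2.3, 1.4]
finger_gap: 0.423
finger_force: 0.9
TCP [0.5407 0.0181 0.0495] yaw y -18.2 z [ 0.002  0.    -1.   ] F [0.5 2.3 1.4] 0.4227478292013473 3.15 [-0.19  0.26  1.83  0.    1.05  0.13]
```

```bash
python3 -m creep '[[-0.0043,-0.0133,-0.003,0,0,0],[-0.0043,-0.0133,0,0,0,0],[-0.0043,-0.0133,0,0,0,0],[-0.0043,-0.0133,0,0,0,0],[-0.0043,-0.0133,0,0,0,0],[-0.0043,-0.0133,0,0,0,0],[-0.0043,-0.0133,0,0,0,0],[-0.0043,-0.0133,0,0,0,0]]'; python3 - <<'E'
import tool
from h import *
snap('wrist','w2.png')
E
```

```text
clock: 4.15
tool_pos: [0.5052, -0.0887, 0.0454]
tcp_rot: [0.81, 0.587, -0.0, -0.0]
ft_force: [0.9, 2.1, -0.6]
finger_gap: 0.421
finger_force: 0.7
TCP [ 0.5052 -0.0887  0.0454] yaw y -18.1 z [-0.  0. -1.] F [ 0.9  2.1 -0.6] 0.4213016282071642 4.15 [-0.41  0.2   1.91  0.    1.03 -0.09]
```

View pics/w2.png

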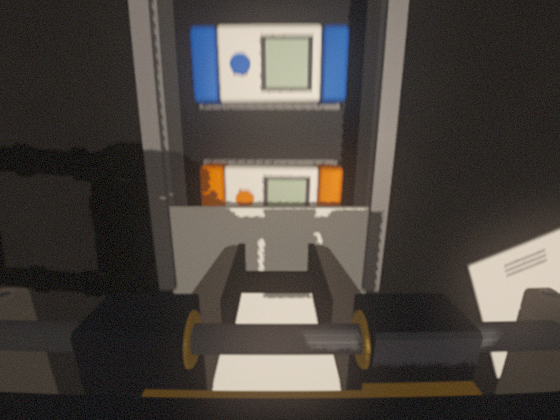

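Blue is in the pocket at the -x end, around (270,63), and orange is beside the lid. The lid is moving straight, with its trailing edge at row 207.

```bash
python3 -m creep '[[-0.0022,-0.0067,0,0,0,0],[-0.0022,-0.0067,0,0,0,0],[-0.0022,-0.0067,0,0,0,0],[-0.0022,-0.0067,0,0,0,0],[-0.0022,-0.0067,0,0,0,0],[-0.0022,-0.0067,0,0,0,0],[-0.0022,-0.0067,0,0,0,0],[0,0,-0.005,0,0,0]]';python3 -c "import tool"
python3 -m creep '[[0,0,-0.004,0,0,0],[-0.0016,-0.0047,-0.001,0,0,0],[-0.0016,-0.0047,0,0,0,0],[-0.0016,-0.0047,0,0,0,0],[-0.0016,-0.0047,0,0,0,0],[0,0,0,0,0,0],[0,0,0,0,0,0],[0,0,0,0,0,0]]'
python3 - <<'E'
import tool
from h import *
snap('wrist','w3.png')
a,d,c=snap('top'); hsv=cv2.cvtColor(a,cv2.COLOR_RGB2HSV)
P=cloud(d,c)
s,_,_=snap('scene'); cv2.imwrite('pics/s3.png',np.hstack([s[150:300,200:380,::-1],a[150:300,200:380,::-1]]).repeat(2,0).repeat(2,1))
E
```

```text
clock: 5.2
tool_pos: [0.4909, -0.1367, 0.0442]
tcp_rot: [0.81, 0.587, -0.001, 0.001]
ft_force: [-19.1, 6.8, 50.2]
finger_gap: 0.42
finger_force: 25.1
TCP [ 0.4909 -0.1367  0.0442] yaw y -18.1 z [-0.001 -0.002 -1.   ] F [-19.1   6.8  50.2] 0.42017048906669113 5.2 [-0.51  0.2   1.92 -0.    1.03 -0.19]
clock: 6.2
tool_pos: [0.4834, -0.1536, 0.035]
tcp_rot: [0.81, 0.587, -0.0, -0.001]
ft_force: [0.4, 0.1, -0.5]
finger_gap: 0.423
finger_force: 0.0
TCP [ 0.4834 -0.1536  0.035 ] yaw y -18.2 z [-0.001  0.    -1.   ] F [ 0.4  0.1 -0.5] 0.4225923560219544 6.2 [-0.55  0.21  1.93 -0.    1.01 -0.23]
```

View pics/s3.png

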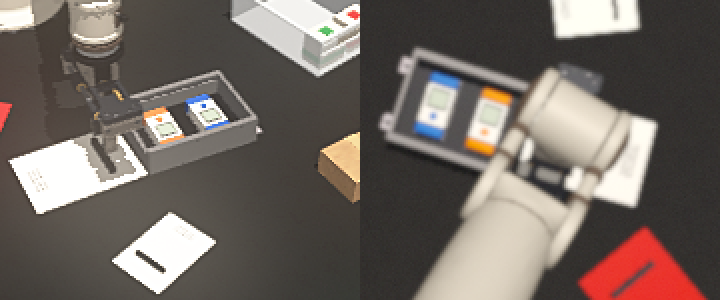

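The lid is out on the bench in front of the case, with contact force zero. Next I lift, turn 90° and go above the blue logger.

```bash
python3 -m creep '[[0,0,0.04,0,0,0],[0,0,0.05,0,0,0],[0,0,0.05,0,0,10],[0.01,0.03,0,0,0,10],[0.01,0.03,0,0,0,10],[0.01,0.03,0,0,0,10],[0.01,0.03,0,0,0,10],[0.01,0.03,0,0,0,10]]' 57
python3 -m creep '[[0.006,0.025,0,0,0,10],[0,0,0,0,0,10],[0,0,0,0,0,10],[0,0,0,0,0,0],[0,0,0,0,0,0],[0,0,0,0,0,0],[0,0,0,0,0,0],[0,0,0,0,0,0]]'
python3 - <<'E'
import tool
from h import *
a,d,c=snap('wrist','w4.png')
t,_,_=snap('top','t4.png')
E
```

```text
clock: 7.35
tool_pos: [0.534, -0.0026, 0.1754]
tcp_rot: [0.405, 0.914, -0.0, -0.0]
ft_force: [0.4, -0.8, -0.1]
finger_gap: 0.571
finger_force: 0.0
clock: 8.35
tool_pos: [0.5399, 0.0214, 0.1756]
tcp_rot: [0.158, 0.987, -0.0, 0.0]
ft_force: [0.7, 0.3, -0.2]
finger_gap: 0.571
finger_force: 0.0
TCP [0.5399 0.0214 0.1756] yaw y 71.8 z [ 0. -0. -1.] F [ 0.7  0.3 -0.2] 0.5710597592601293 8.35 [-0.18  0.1   1.74 -0.    1.3  -1.44]
```

View pics/w4.png

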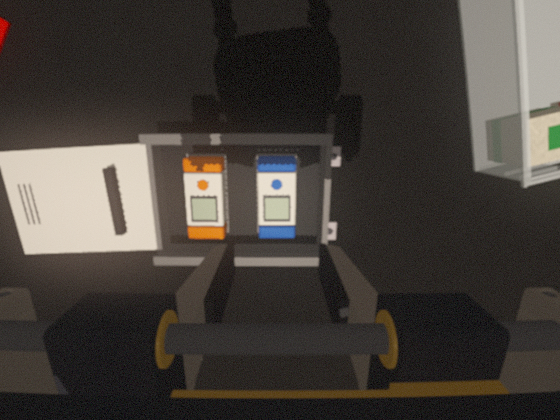

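View pics/t4.png

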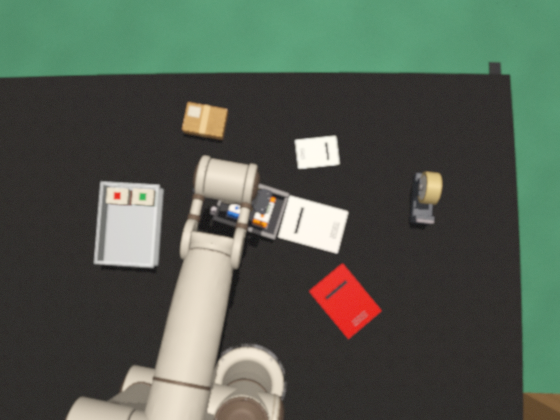

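The wrist view shows the blue logger between (256,156) and (297,238). The lid is left of the case, from (0,150) to (160,252), close against the low end wall. I'll check that it lies flat and is clear of the case.

```bash
python3 - <<'E'
from h import *
a,d,c=snap('wrist'); P=cloud(d,c)*1000
w=ray(c,[(256,156),(297,156),(296,238),(257,238)],.028)*1000; print(w.round(1).tolist(),w.mean(0))
print('meas z logger',P[165:230:15,276].round(0).tolist())
for p in [(20,160),(70,200),(140,160),(150,200),(150,240),(40,240),(90,170)]: print('lid',p,P[p[1],p[0]].round(1))
tr=ray(c,[(150,145),(160,250)],.005)*1000; print('trail',tr.round(1).tolist())
a,d,c=snap('top');m=np.zeros(a.shape[:2],np.uint8); m[190:260,275:355]=(a.min(2)>180)[190:260,275:355]
cs=max(cv2.findContours(m,0,1)[0],key=cv2.contourArea)[:,0]; w=ray(c,cs,.005)[:,:2]*1000
R=cv2.minAreaRect(w.astype(np.float32)); print(R, cv2.boxPoints(R).round(0).tolist())
P=cloud(d,c)*1000; k=(m>0)&(d>0); 
A=np.c_[P[k][:,:2],np.ones(k.sum())]; print('plane',np.linalg.lstsq(A,P[k][:,2],rcond=None)[0])
E
```

```text
[[485.8, 16.6, 28.0], [499.3, 57.8, 28.0], [587.4, 29.7, 28.0], [573.6, -12.7, 28.0]] [536.53988792  22.82774011  28.        ]
meas z logger [[501.0, 34.0, 30.0], [516.0, 29.0, 30.0], [533.0, 24.0, 28.0], [548.0, 18.0, 30.0], [566.0, 13.0, 28.0]]
lid (20, 160) [ 403.9 -248.6    6.7]
lid (70, 200) [ 465.8 -214.4    6.5]
lid (140, 160) [ 449.7 -113.4    5.4]
lid (150, 200) [ 496.4 -121.9    5.9]
lid (150, 240) [ 542.5 -142.9    6.8]
lid (40, 240) [ 499.4 -278.1    5.7]
lid (90, 170) [ 441.4 -174.     6.3]
trail [[437.9, -95.6, 5.0], [559.0, -137.5, 5.0]]
((472.7541809082031, -200.43911743164062), (184.16587829589844, 129.96482849121094), 74.26860046386719) [[385.0, -271.0], [510.0, -307.0], [560.0, -129.0], [435.0, -94.0]]
plane [-2.24117056e-03  3.06511407e-03  6.50459812e+00]
```

The lid is flat (plane slope about 0, z ≈ 6 mm) and about 5 mm clear of the case. Now the grasp.

```bash
python3 -m creep '[[-0.003,0.001,-0.04,0,0,0],[0,0,-0.04,0,0,0],[0,0,-0.035,0,0,0],[0,0,-0.025,0,0,0],[0,0,-0.015,0,0,0],[0,0,-0.006,0,0,0],[0,0,-0.003,0,0,0],[0,0,0,0,0,0]]'; python3 -c "import tool"
```

```text
clock: 9.55
tool_pos: [0.5376, 0.0223, 0.0123]
tcp_rot: [0.158, 0.987, -0.0, 0.001]
ft_force: [-0.1, -0.7, 0.4]
finger_gap: 0.569
finger_force: 0.0
TCP [0.5376 0.0223 0.0123] yaw y 71.9 z [ 0.001 -0.    -1.   ] F [-0.1 -0.7  0.4] 0.5685607497627043 9.55 [-0.18  0.32  1.85 -0.    0.98 -1.44]
```

```bash
python3 -m creep '[[0,0,0,0,0,0],[0,0,0,0,0,0],[0,0,0,0,0,0],[0,0,0,0,0,0],[0,0,0,0,0,0],[0,0,0,0,0,0],[0,0,0,0,0,0],[0,0,0,0,0,0]]' 0; python3 -c "import tool"
```

```text
clock: 10.55
tool_pos: [0.5375, 0.0223, 0.0123]
tcp_rot: [0.158, 0.988, -0.0, 0.001]
ft_force: [-0.2, -0.6, 6.2]
finger_gap: 0.454
finger_force: 30.0
TCP [0.5375 0.0223 0.0123] yaw y 71.9 z [ 0.001 -0.    -1.   ] F [-0.2 -0.6  6.2] 0.4537842469899692 10.55 [-0.18  0.32  1.85  0.    0.98 -1.44]
```

```bash
python3 -m creep '[[0,0,0.01,0,0,0],[0,0,0.03,0,0,0],[0,0,0.04,0,0,0],[0,0,0.04,0,0,0],[0,0,0.04,0,0,0],[0,0,0.01,0,0,0],[0,0,0,0,0,0],[0,0,0,0,0,0]]'
python3 -m creep '[[-0.0050,0.015,0,0,0,2],[-0.0147,0.051,0,0,0,2.5],[-0.0147,0.051,0,0,0,2.5],[-0.0147,0.051,0,0,0,2.5],[-0.0147,0.051,0,0,0,2.5],[-0.0147,0.051,0,0,0,2.5],[-0.0100,0.036,0,0,0,0],[-0.0050,0.015,0,0,0,0]]'
python3 - <<'E'
import tool
from h import *
a,d,c=snap('wrist','w5.png')
E
```

```text
clock: 11.55
tool_pos: [0.5356, 0.0226, 0.1793]
tcp_rot: [0.158, 0.987, 0.0, -0.002]
ft_force: [0.7, -0.6, -1.0]
finger_gap: 0.454
finger_force: 30.0
clock: 12.55
tool_pos: [0.4415, 0.3453, 0.1806]
tcp_rot: [0.03, 1.0, -0.0, -0.001]
ft_force: [-0.1, -0.3, -2.3]
finger_gap: 0.454
finger_force: 30.0
TCP [0.4415 0.3453 0.1806] yaw y 86.6 z [-0.002 -0.001 -1.   ] F [-0.1 -0.3 -2.3] 0.45425145296237307 12.55 [ 0.45  0.15  1.67  0.    1.32 -1.06]
```

View pics/w5.png

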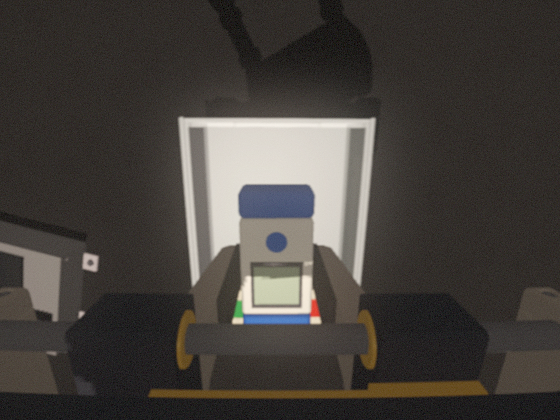

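The logger is held flat between the fingers with its display up. The tote rim at row ~121 runs from (182,120) to (374,121), and the tool is centred and aligned with it.

```bash
python3 - <<'E'
from h import *
c=r.calibration('wrist'); print((ray(c,[(182,120),(374,121)],.08)*1000).round(1).tolist())
E
python3 -m creep '[[0,0,-0.04,0,0,0],[0,0,-0.04,0,0,0],[0,0,-0.03,0,0,0],[0,0,-0.02,0,0,0],[0,0,-0.01,0,0,0],[0,0,-0.01,0,0,0],[0,0,-0.008,0,0,0],[0,0,0,0,0,0]]'; python3 -c "import tool"
```

```text
[[350.8, 268.4, 80.0], [361.7, 436.9, 80.0]]
clock: 13.6
tool_pos: [0.4432, 0.3432, 0.0233]
tcp_rot: [0.032, 0.999, -0.0, -0.0]
ft_force: [-0.7, 0.3, -0.2]
finger_gap: 0.453
finger_force: 30.0
TCP [0.4432 0.3432 0.0233] yaw y 86.4 z [-0.001 -0.    -1.   ] F [-0.7  0.3 -0.2] 0.4534923251604067 13.6 [ 0.44  0.35  1.78 -0.    1.01 -1.06]
```

```bash
python3 -m creep '[[0,0,-0.004,0,0,0],[0,0,-0.003,0,0,0],[0,0,-0.002,0,0,0],[0,0,-0.001,0,0,0],[0,0,-0.0005,0,0,0],[0,0,0,0,0,0],[0,0,0,0,0,0],[0,0,0,0,0,0]]'; python3 -c "import tool"
```

```text
clock: 14.6
tool_pos: [0.4435, 0.3434, 0.0132]
tcp_rot: [0.032, 0.999, 0.0, 0.0]
ft_force: [-0.0, 0.8, -0.5]
finger_gap: 0.454
finger_force: 30.0
TCP [0.4435 0.3434 0.0132] yaw y 86.4 z [ 0.  0. -1.] F [-0.   0.8 -0.5] 0.45410444064921146 14.6 [ 0.44  0.37  1.78 -0.    0.99 -1.06]
```

```bash
python3 -m creep '[[0,0,-0.0005,0,0,0],[0,0,-0.0005,0,0,0],[0,0,0,0,0,0],[0,0,0,0,0,0],[0,0,0,0,0,0],[0,0,0,0,0,0],[0,0,0,0,0,0],[0,0,0,0,0,0]]'; python3 -c "import tool"
```

```text
clock: 15.6
tool_pos: [0.4434, 0.3434, 0.0123]
tcp_rot: [0.032, 0.999, -0.0, 0.0]
ft_force: [-1.7, -1.2, 5.6]
finger_gap: 0.454
finger_force: 30.0
TCP [0.4434 0.3434 0.0123] yaw y 86.4 z [ 0. -0. -1.] F [-1.7 -1.2  5.6] 0.45412440114717045 15.6 [ 0.44  0.37  1.78 -0.    0.99 -1.06]
```

Contact reads 5.6 N at the expected height. I'll release to 62 % and lift straight up.

```bash
python3 -m creep '[[0,0,0,0,0,0],[0,0,0,0,0,0],[0,0,0,0,0,0],[0,0,0,0,0,0],[0,0,0,0,0,0],[0,0,0,0,0,0],[0,0,0,0,0,0],[0,0,0,0,0,0]]' 62
python3 -m creep '[[0,0,0.01,0,0,0],[0,0,0.03,0,0,0],[0,0,0.04,0,0,0],[0,0,0.04,0,0,0],[0,0,0.04,0,0,0],[0,0,0.02,0,0,0],[0,0,0,0,0,0],[0,0,0,0,0,0]]'
python3 - <<'E'
import tool
from h import *
a,_,_=snap('wrist'); b,d,c=snap('top'); s,_,_=snap('scene')
f=lambda i,k: cv2.resize(i,None,fx=k,fy=k)
cv2.imwrite('pics/end.png',np.hstack([f(a,.714),np.vstack([f(s[120:270,220:420],1.5)[:150],b[150:300,60:360]])[:300]])[:,:,::-1])
E
```

```text
clock: 16.6
tool_pos: [0.4434, 0.3434, 0.0121]
tcp_rot: [0.032, 0.999, 0.0, 0.0]
ft_force: [0.5, 0.1, 0.1]
finger_gap: 0.622
finger_force: 0.0
clock: 17.6
tool_pos: [0.4428, 0.3431, 0.1911]
tcp_rot: [0.032, 0.999, -0.0, -0.001]
ft_force: [0.0, 1.0, -0.1]
finger_gap: 0.619
finger_force: 0.0
TCP [0.4428 0.3431 0.1911] yaw y 86.4 z [-0.001 -0.001 -1.   ] F [ 0.   1.  -0.1] 0.6189338254610985 17.6 [ 0.44  0.14  1.66 -0.    1.34 -1.06]
```

View pics/end.png

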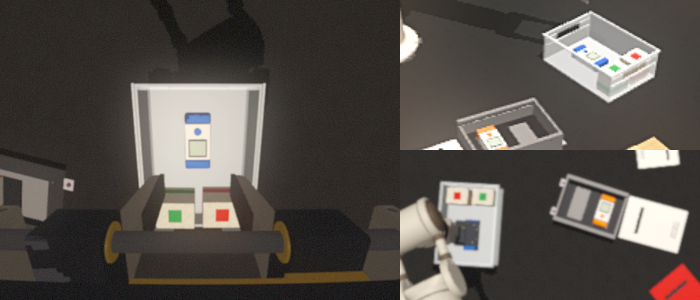

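The blue logger lies flat in the tote, display up (wrist view, about (198,140)). The cartons are still standing, orange is still in its pocket, and the lid is flat on the bench.

```bash
python3 -c "
from workcell import r
print(r.close_job())"
```

```text
the job is handed in; nothing more can be done
None
```

The job is handed in at about 18 s on the robot's clock: the lid lies flat and right way up on the bench, about 5 mm clear of the case, after a brief 50 N wrist-force reading as it tipped out. The blue logger is released display up on the tote floor, and the orange one is still in the case.

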